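Put the collet away in the push-latch case

ROBOT

A 6-joint arm with a two-finger parallel gripper is mounted at the origin on a cart in front of the work surface, level with it; the furniture and walls round the work are solid. World frame = base frame: x ahead of the robot, y to its left, z up, the work surface at z = 0. Lengths are in m, angles in rad, forces in N, time in s.
With the tool pointing down it reaches from about 0.25 to 0.725 m from the base axis. Payload 4 kg.
Tool frame: the origin (TCP) lies at the very end of the fingers, on their centre line; the grasp point (between the pads) lies bot.grasp_offset behind it (bot.grasp_offset is the distance from the TCP to the grasp point, in m); z points along the fingers, y is the direction in which the jaws open and shut (so a half turn about z gives the same grasp; the last joint's range is limited). The gripper opens to 85 mm and grips with 20 to 120 N. Pads are 22 mm wide; open, the fingers measure 114 mm over their backs; the gripper's body (76 mm by 85 mm) begins 54 mm behind the grasp point. The pads swing forward as they close: fully open they stand 13 mm farther back than shut.
Start: joints at [-1.239, 0.241, 0.005, 1.335, 0, 1.571], TCP at [0.163, -0.473, 0.231] pointing down, gripper open.
Joint ranges: [-2.72, 2.72], [-1.05, 1.87], [-1.09, 1.28], [-1.99, 2.15], [-1.42, 1.44], [-3.14, 3.14]. Speed limits (rad/s): [2.79, 2.79, 3.14, 3.14, 3.14, 3.14].

INTERFACE

Orientations are given as a unit quaternion [x, y, z, w].
In Python, from workcell import bot gives the robot as it stands. The module is installed in compiled form; this text tells all that it offers.
- The arm moves only by the shell command python3 -m jog 'ROWS' [OPENING]. ROWS is JSON, a list that holds one entry, the list of rows, each a list of 6 numbers: the shift along the tool's x, y, z in m, then the turn, a rotation vector about the tool's x, y, z in degrees. In form: [[[dx, dy, dz, wx, wy, wz], ...]]. A call has 1 to 12 rows; each row shifts and turns the pose as measured when the row begins, along the tool's axes as they then stand; what a row does not reach is not made up. A row lasts 1/8 s, in which the tool goes at most 62.5 mm and 10.7 degrees, less where a joint would pass 70% of its speed; a pose out of reach is approached as far as the arm can. A call is refused whole if a number of a shift passes 0.0625 or a number of a turn 10.7, either way. A call with a gripper value outside its range is refused whole. OPENING is the finger opening in m, from 0 to 0.0854, set as the call begins (- or left out, the last holds). The fingers move at their own pace and stop on an object; the grip force is fixed at half the most. Time passes only in rows, so rows that do not move let the fingers close. It gives the time, the measured TCP pose, the force and the opening at its end, in the units of the state.
- bot.get_obs(): the state, without advancing time (a new reading comes with each control period).
- bot.camera(name): name is "scene" or "side" or "wrist"; returns a dict with "pixels" (480x640x3 uint8, red, green, blue), "fx", "fy", "cx", "cy" (pixels), "rvec" (rotation vector, rad) and "tvec" (3), from world to camera coordinates, as OpenCV has them. Camera axes: x right, y down, z forward; pixel columns grow to the right and rows downward; lengths in m; the calibration is good to about 2 mm. A picture is of the moment at which its call begins. There is no depth.
- bot.job_done(): hands the job in, once; it reports no verdict.
The state is a dict: "clock": time; "joint_pos": joint angles; "joint_vel": joint speeds; "tau": joint torques, N m; "eef_pos": TCP position; "tool_rot": TCP orientation; "ft_force": force on the tool from outside, world axes, zero at the start; "ft_torque": the same for the moment, N m; "grip_width": finger opening in m.
Only numpy, scipy, OpenCV 4.12 (cv2) and the standard library are available. Lean on these libraries where they do the work, as an engineer would, in place of code of your own. Each camera call takes 0.05 s, during which the arm holds its last target. There are 200 camera calls.

TASK

Gently press the plunger of the collet case's push latch until the sprung lid lets go, and let the lid swing fully open by itself without touching it. Then stand the loose collet upright, fully home, in the case's empty pocket and leave it there, without forcing anything on the case and without disturbing the other collet, the set-up block or the T-bolt.

Things in the scene. Friction and masses are not known exactly. Their poses are not given: they have to be found in the camera images.
- case: Grey collet case, 190 x 140 mm, fixed to the cart, delicate: push nothing on it with more than 15 N. Origin: centre of its underside, on the cart top; x from its latch end (front) to its hinge end, y to its left, z up. Behind: black block with two round pockets, top 34 mm above the cart. In front: latch housing 56 mm wide, its top 30 mm above the cart.
- latch (a point): On the axis of the latch's upright black plunger (24 mm wide), level with the housing's top. The plunger stands 11 to 31 mm above this point, set by a screw, not measured. It sinks on a spring (2.5 N at first, 0.8 N more per mm), frees the lid after about 6 mm (6 to 8 N) and meets a hard stop at 7.5 mm (then over 20 N per mm). A bridge 20 mm behind the axis stands 19 mm above this point.
- lid (a joint): Lid angle, rad: 0 shut and latched, 1.8 fully open. Hood-shaped aluminium lid, hinged about the case's y axis at its rear (90 mm behind the case's origin, 34 mm up). Once freed, its spring swings it up and to the rear in about 1.5 s; then it stays, up to 0.16 m above the cart and wholly behind the hinge line. Never touch it.
- pocket (a point): Centre of the mouth of the empty pocket (the left one of the two, seen from the latch end), 34 mm above the cart. A round hole 37.5 mm wide with a small chamfer, 20 mm deep with a flat floor. Covered by the lid until that is open.
- collet_2: The loose steel collet to be put away: a round, slightly tapered body 33 mm across and 42 mm high, standing upright on its narrower nose end on the cart; origin at the centre of its underside (nose), z up. Home, its underside rests on the pocket's floor and 22 mm stand above the block.
- collet_1: Bystander: a slimmer collet, 28 mm across and 42 mm high, standing in the case's other pocket (64 mm from the empty pocket's centre); origin at the centre of its underside.
- block_1: Bystander: steel set-up block with holes, 51 x 76 x 26 mm, on the cart; origin at the centre of its underside.
- tbolt_1: Bystander: dark T-slot bolt with nut lying on the cart, 34 x 66 x 30 mm, long along its y; origin at the centre of its underside.
- lid_front (a point): Middle of the lid's front face. The lid is 120 mm long, 138 wide and 32 high; shut, its front face is 42 mm behind the plunger's axis and its top 66 mm above the cart.
Mind the look-alikes: they are no part of the job. There is more than one size of the collet_2; the job needs the smaller.

How it is judged:
On the way:
1. the lid has sprung fully open (value of joint lid above 1.65 rad), for 0.2 s.
At the end, for the whole second after the job is handed in: The lid stands open (more than 1.65 rad); the loose collet stands upright (within 0.12 rad) and at rest in the empty pocket, nose down, within 5 mm of its centre and within 3 mm of its floor (value of joint lid above 1.65 rad and horizontal distance between collet_2 and pocket below 0.005 m and z of collet_2 in the frame of pocket below -0.017 m and angle between collet_2's own z axis and vertical below 0.12 rad and linear speed of collet_2 below 0.02 m/s); the robot touches nothing.
It fails at once if the robot touches the lid (more than 1 N) (contact force between any of the fingers, the arm and lid above 1 N).
It fails at once if the robot or the collet pushes on the case, its plunger or its lid with more than 15 N (contact force between any of the fingers, the arm, collet_2 and case above 15 N or contact force between any of the fingers, the arm, collet_2 and plunger above 15 N).
It fails at once if the other collet is disturbed (moved more than 8 mm or tipped) (distance of collet_1 from where it was at the start of the episode above 0.008 m or angle between collet_1's own z axis and vertical above 0.3 rad).
It fails at once if the set-up block or the T-bolt is moved more than 15 mm (distance of any of block_1, tbolt_1 from where it was at the start of the episode above 0.015 m).
It also fails if it takes over 67 s, if anything falls off the work surface, if the arm or the gripper's body presses on something with over 40 N, if the wrist force passes 120 N, or if a joint passes its speed limit or range.

## Working session

There is one attempt and no reset: what is moved stays moved. The work goes in short steps, Python scripts to look and compute and a shell command to move; the robot and the scene stay as the last step left them, time stands still between calls to the robot, and variables do not carry over. Pictures are saved under pics/ and viewed, on a budget of 10 in all, crops included, one or two more only if the job needs it, and the job is handed in when it is done.

```bash
mkdir -p pics; cat > h.py <<'E'
import numpy as np, cv2
from workcell import bot
def cam(n,save=None):
    c=bot.camera(n); c['R']=cv2.Rodrigues(np.array(c['rvec'],float))[0]; c['t']=np.array(c['tvec'],float).ravel()
    if save: cv2.imwrite('pics/'+save,c['pixels'][:,:,::-1])
    return c
def ray(c,u,v):
    d=c['R'].T@np.array([(u-c['cx'])/c['fx'],(v-c['cy'])/c['fy'],1]); return -c['R'].T@c['t'],d
def plane(c,u,v,z):
    o,d=ray(c,u,v); return o+d*(z-o[2])/d[2]
def proj(c,p):
    q=c['R']@np.array(p,float)+c['t']; return np.array([c['fx']*q[0]/q[2]+c['cx'],c['fy']*q[1]/q[2]+c['cy']])
def tri(c1,p1,c2,p2):
    (o1,d1),(o2,d2)=ray(c1,*p1),ray(c2,*p2)
    s=np.linalg.lstsq(np.c_[d1,-d2],o2-o1,rcond=None)[0]; a,b=o1+s[0]*d1,o2+s[1]*d2
    return (a+b)/2,np.linalg.norm(a-b)
E
python3 - <<'E'
from h import *
import pickle
o=bot.get_obs(); print(o, bot.grasp_offset)
d={n:cam(n,n+'0.png') for n in('scene','side','wrist')}
pickle.dump(d,open('c0.pkl','wb'))
for n,c in d.items(): print(n,c['fx'],-c['R'].T@c['t'])
E
```

```text
{'clock': 0.0, 'joint_pos': array([-1.23897578e+00,  2.41392540e-01,  3.69446300e-03,  1.33520568e+00,
        4.91323136e-05,  1.57081109e+00]), 'joint_vel': array([-2.81907087e-04, -4.72934512e-04, -1.59524330e-03,  6.50990391e-05,
        1.25413450e-03, -8.30764585e-04]), 'tau': array([ 1.35418279e-03, -3.72321689e+01,  2.52405828e+01,  1.70241535e-02,
        2.56378380e-04,  4.36645578e-06]), 'eef_pos': array([ 0.16268505, -0.47210687,  0.23041182]), 'tool_rot': array([ 9.86269108e-01,  1.65142774e-01, -1.49800069e-04, -1.04330162e-03]), 'ft_force': array([ 0.78698936, -0.67053851, -0.7983946 ]), 'ft_torque': array([-0.00466884,  0.00841838,  0.02841258]), 'grip_width': 0.08522065421408764} 0.0187
scene 574.8537635934468 [0.09377288 0.76179565 0.5270635 ]
side 435.6722999751745 [ 0.57166433 -0.6883749   0.41363056]
wrist 363.6346584742527 [ 0.22743027 -0.45024518  0.37393951]
```

View pics/scene0.png

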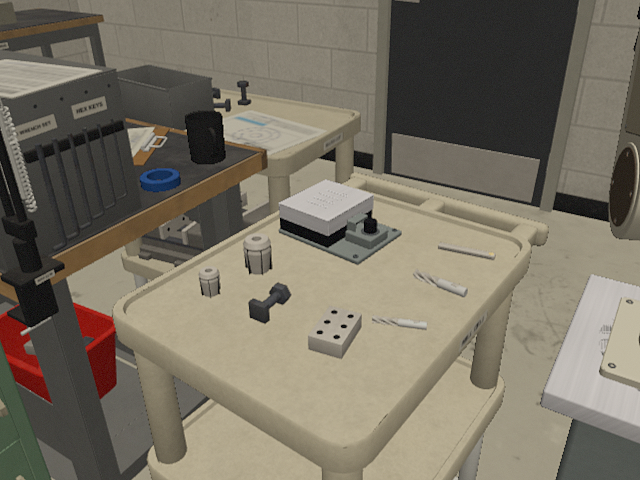

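View pics/side0.png

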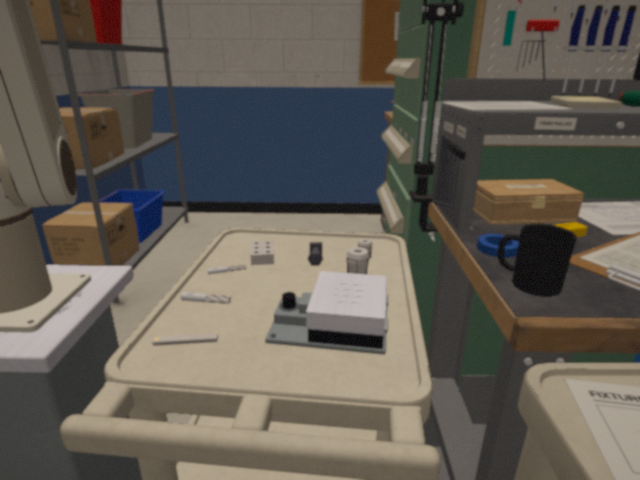

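The scene view shows the case at about (340,225) with the plunger at (370,222). Two collets are candidates: (209,282), which looks smaller, and (257,254), which looks bigger. The T-bolt is at (270,302) and the block at (335,330). The side view shows the plunger at (290,299) and the collets at (357,260) and (365,247). I'll enlarge these areas in one composite.

```bash
python3 - <<'E'
from h import *
import pickle
d=pickle.load(open('c0.pkl','rb'))
def crop(n,x,y,w,h,W,H): return cv2.resize(d[n]['pixels'][y:y+h,x:x+w,::-1],(W,H),interpolation=cv2.INTER_CUBIC)
a=crop('scene',270,170,133,100,400,300); b=crop('side',260,260,133,100,400,300)
c=crop('scene',190,225,100,75,400,300); e=crop('side',330,230,60,45,400,300)
cv2.imwrite('pics/comp.png',np.vstack([np.hstack([a,b]),np.hstack([c,e])]))
# collet base/top scale estimates
for n,u,vb,vt in(('scene',209,295,268),('scene',258,272,237)):
    p=plane(d[n],u,vb,0); print(n,p, 'top z=.042 px',proj(d[n],p+[0,0,.042]))
E
```

```text
scene [0.65510855 0.22070712 0.        ] top z=.042 px [206.04241784 272.89236512]
scene [0.62953569 0.12607246 0.        ] top z=.042 px [256.28344529 250.72089386]
```

View pics/comp.png

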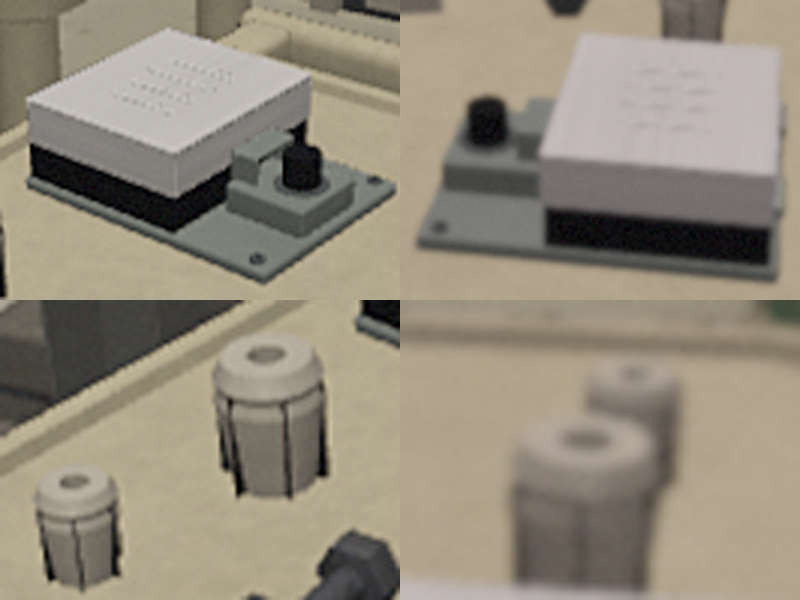

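Crop: the small collet (scene, around (209,271) at its top) is about 21 px wide, with its top where a 42 mm height projects. The larger one is clearly over 42 mm, so the small one is collet_2. The plunger top is at scene (370.1,218.9) and side (288.9,293.2).

```bash
python3 - <<'E'
from h import *
import pickle
d=pickle.load(open('c0.pkl','rb')); s,t=d['scene'],d['side']
np.set_printoptions(precision=4,suppress=True)
print('plunger top',tri(s,(370.1,218.9),t,(288.9,293.2)))
R,N,L=[plane(s,*p,.004) for p in((401.7,231.8),(357.4,262.4),(279.3,230.5))]
print('plate',R,N,L,np.linalg.norm(R-N),np.linalg.norm(L-N))
A,B=[plane(t,*p,.004) for p in((265.7,340.8),(384.7,350.8))]; print('side plate',A,B,np.linalg.norm(A-B))
print('collet2 top',plane(s,208.7,270.5,.042),plane(t,330+(635-400)*.15,230+74*.15,.042))
for nm,a,b in(('scene',N,L),('side',A,B)): print(nm,np.degrees(np.arctan2(*(b-a)[1::-1])))
print('lid front top edge', [plane(s,270+x*.3325,170+y*.3325,.066) for x,y in((172,150),(311,78))])
for n,u,v in(('big',256.5,238.5),): print(n,plane(s,u,v,.06),plane(t,358,252,.06))
print('block',plane(s,337,325,.026),'tbolt',plane(s,270,302,.015))
E
```

```text
plunger top (array([ 0.5101, -0.0506,  0.0544]), np.float64(7.067822456287206e-05))
plate [ 0.4784 -0.1209  0.004 ] [0.4968 0.018  0.004 ] [ 0.6805 -0.0066  0.004 ] 0.14008296174743848 0.18535252882730366
side plate [ 0.4776 -0.115   0.004 ] [ 0.6632 -0.1359  0.004 ] 0.18682773974379932
collet2 top [0.6562 0.2133 0.042 ] [0.6585 0.2118 0.042 ]
scene -7.615856950991808
side -6.428965264863227
lid front top edge [array([0.562 , 0.0105, 0.066 ]), array([ 0.5385, -0.1166,  0.066 ])]
big [0.634  0.1177 0.06  ] [0.6354 0.1106 0.06  ]
block [0.4233 0.2097 0.026 ] tbolt [0.5467 0.202  0.015 ]
```

The plunger's top is about 24 mm above the latch point, and the plunger axis is at (0.510,-0.051). The case yaw is about -7.3°. I'll press with closed fingers, jaw axis along the case's x, offset about 7 mm forward, away from the bridge and lid, with the camera out to the left. First I swing the arm round.

```bash
cat >> h.py <<'E'
from scipy.spatial.transform import Rotation as Ro
def goal(p,yaw):
    o=bot.get_obs(); r=Ro.from_quat(o['tool_rot']); y=np.radians(yaw)
    G=Ro.from_matrix(np.array([[np.cos(y),np.sin(y),0],[np.sin(y),-np.cos(y),0],[0,0,-1]]))
    print('t',round(o['clock'],2),'tcp',o['eef_pos'].round(4),'F',o['ft_force'].round(2),'w',round(o['grip_width'],4),
     'shift',r.inv().apply(np.array(p)-o['eef_pos']).round(4),'turn',np.degrees((r.inv()*G).as_rotvec()).round(2))
E
python3 -m jog '[[[0.056,0,0,0,0,-6.5],[0.056,0,0,0,0,-6.5],[0.056,0,0,0,0,-6.5],[0.056,0,0,0,0,-6.5],[0.056,0,0,0,0,-6.5],[0.056,0,0,0,0,-6.5],[0.056,0,0,0,0,-6.5],[0.056,0,0,0,0,-6.5],[0.056,0,0,0,0,-6.5],[0.056,0,0,0,0,-6.5],[0,0,0,0,0,0]]]' 0
python3 -c "
from h import *
goal((.503,-.0497,.08),82.7)"
```

```text
clock: 1.52
eef_pos: [0.5197, -0.0611, 0.2258]
tool_rot: [0.732, 0.681, -0.001, -0.003]
ft_force: [-0.9, -0.6, 1.0]
grip_width: -0.0003
t 1.52 tcp [ 0.5197 -0.0611  0.2258] F [-0.9  -0.6   0.98] w -0.0003 shift [ 0.0096 -0.0167  0.1459] turn [-0.31 -0.19  3.2 ]
```

```bash

python3 -m jog '[[[0.0096,-0.0167,0.03,-0.3,-0.2,3.2],[0,0,0.03,0,0,0],[0,0,0.025,0,0,0],[0,0,0.025,0,0,0],[0,0,0.01,0,0,0],[0,0,0,0,0,0]]]' 0
python3 -c "
from h import *
goal((.503,-.0497,.075),82.7)
s=cam('scene');t=cam('side');w=cam('wrist')
f=lambda c,x,y,W,H:cv2.resize(c['pixels'][y:y+H,x:x+W,::-1],(400,300),interpolation=cv2.INTER_CUBIC)
cv2.imwrite('pics/p1.png',np.vstack([np.hstack([f(s,310,170,100,75),f(t,240,250,100,75)]),np.hstack([f(w,0,0,640,480),f(w,220,0,200,150)])]))
"
```

```text
clock: 2.28
eef_pos: [0.5023, -0.054, 0.1024]
tool_rot: [0.754, 0.657, -0.001, 0.001]
ft_force: [-0.4, -0.8, 0.1]
grip_width: 0.0002
t 2.27 tcp [ 0.5023 -0.054   0.1024] F [-0.45 -0.83  0.08] w 0.0002 shift [0.0044 0.0002 0.0274] turn [-0.03  0.17 -0.49]
```

View pics/p1.png

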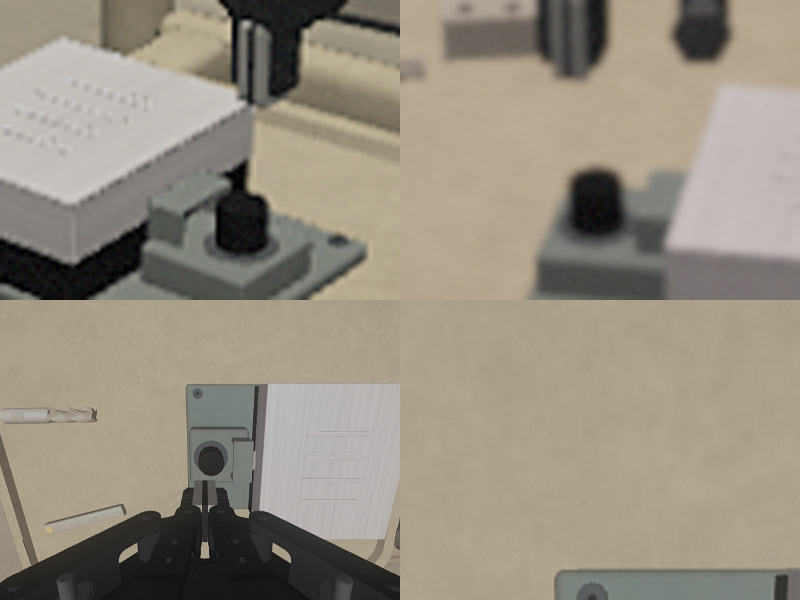

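Views: the closed fingertips hang over the plunger (scene crop (243,225), side crop (597,200)). In the wrist picture the plunger's top is at about (337,253) full-scale. I'll check that point with a ray before descending.

```bash
python3 -c "
from h import *
w=cam('wrist')
print(proj(w,(.5101,-.0506,.0544)),proj(w,bot.get_obs()['eef_pos']))
g=w['pixels'].max(2)[200:290,290:385]; m=(g<45).astype(np.uint8)
n,l,st,c=cv2.connectedComponentsWithStats(m)
for i in range(1,n):
    if st[i,4]>60: print(st[i],c[i]+[290,200],plane(w,*(c[i]+[290,200]),.054))
"
```

```text
[336.73740253 263.32251668] [325.99321533 308.36375045]
[ 28  34  40  47 566] [341.17314488 255.25618375] [ 0.51314193 -0.04639149  0.054     ]
```

```bash

python3 -m jog '[[[0.0045,-0.0010,0.02,0,0.1,-0.5],[0,0,0.012,0,0,0],[0,0,0.004,0,0,0],[0,0,0.002,0,0,0],[0,0,0,0,0,0]]]'
python3 -c "
from h import *
goal((.5035,-.0492,.055),82.7)"
```

```text
clock: 3.1
eef_pos: [0.5068, -0.0495, 0.0685]
tool_rot: [0.75, 0.661, 0.003, 0.004]
ft_force: [-0.6, 0.2, 0.4]
grip_width: 0.0003
t 3.1 tcp [ 0.5068 -0.0495  0.0685] F [-0.59  0.2   0.4 ] w 0.0003 shift [-0.0001 -0.0034  0.0134] turn [0.62 0.05 0.06]
```

```bash

python3 -m jog '[[[0,-0.0035,0.002,0.6,0,0],[0,0,0.003,0,0,0],[0,0,0.002,0,0,0],[0,0,0,0,0,0]]]'
python3 -c "
from h import *
goal((.5035,-.0492,.055),82.7)"
```

```text
clock: 3.6
eef_pos: [0.5036, -0.0492, 0.0617]
tool_rot: [0.75, 0.661, -0.0, 0.001]
ft_force: [0.6, 0.4, -0.9]
grip_width: -0.0
t 3.6 tcp [ 0.5036 -0.0492  0.0617] F [ 0.56  0.39 -0.88] w -0.0 shift [ 0.     -0.0001  0.0067] turn [0.06 0.05 0.04]
```

```bash

python3 -m jog '[[[0,0,0.002,0,0,0],[0,0,0.002,0,0,0],[0,0,0.0015,0,0,0]]]'
python3 -m jog '[[[0,0,0.0015,0,0,0],[0,0,0,0,0,0]]]'

```

```text
clock: 3.98
eef_pos: [0.5038, -0.0492, 0.056]
tool_rot: [0.75, 0.661, 0.0, 0.001]
ft_force: [-0.3, -0.1, 0.1]
grip_width: 0.0002
clock: 4.22
eef_pos: [0.5036, -0.0492, 0.0541]
tool_rot: [0.75, 0.661, -0.0, 0.001]
ft_force: [-0.5, -0.3, 0.1]
grip_width: -0.0002
```

```bash

python3 -m jog '[[[0,0,0.0015,0,0,0],[0,0,0,0,0,0]]]'
python3 -m jog '[[[0,0,0.001,0,0,0],[0,0,0,0,0,0]]]'

```

```text
clock: 4.47
eef_pos: [0.5037, -0.0492, 0.0526]
tool_rot: [0.75, 0.661, 0.0, 0.001]
ft_force: [0.8, -0.1, 0.2]
grip_width: 0.0004
clock: 4.72
eef_pos: [0.5039, -0.0493, 0.052]
tool_rot: [0.75, 0.661, 0.0, 0.001]
ft_force: [-0.7, 0.8, 2.1]
grip_width: 0.0002
```

Contact at z≈0.052 (2.1 N). I keep pressing in small steps.

```bash

python3 -m jog '[[[0,0,0.0012,0,0,0],[0,0,0.0012,0,0,0]]]'
python3 -m jog '[[[0,0,0.0012,0,0,0],[0,0,0.0005,0,0,0]]]'

```

```text
clock: 4.97
eef_pos: [0.5039, -0.0493, 0.0501]
tool_rot: [0.75, 0.661, 0.0, 0.001]
ft_force: [-1.0, -0.8, 4.7]
grip_width: -0.0001
clock: 5.22
eef_pos: [0.5039, -0.0492, 0.0487]
tool_rot: [0.75, 0.661, 0.0, 0.001]
ft_force: [-2.3, 0.5, 4.2]
grip_width: -0.0001
```

```bash

python3 -m jog '[[[0,0,0.001,0,0,0],[0,0,0.0005,0,0,0]]]'
python3 -m jog '[[[0,0,0.0008,0,0,0]]]'
python3 -c "
from h import *
t=cam('side','s2.png'); print(t['pixels'][275:300:5,345].tolist())"

```

```text
clock: 5.48
eef_pos: [0.5039, -0.0492, 0.0477]
tool_rot: [0.75, 0.661, 0.001, 0.001]
ft_force: [-2.2, 0.1, 6.9]
grip_width: -0.0001
clock: 5.6
eef_pos: [0.5039, -0.0493, 0.0472]
tool_rot: [0.75, 0.661, 0.001, 0.001]
ft_force: [-2.4, 0.7, 6.5]
grip_width: -0.0003
[[196, 187, 186], [193, 185, 183], [192, 184, 182], [186, 178, 177], [181, 173, 172]]
```

```bash
cat > lid.py <<'E'
from h import *
import pickle
a=pickle.load(open('c0.pkl','rb'))['side']['pixels'].astype(int); b=cam('side')['pixels'].astype(int)
d=np.abs(a-b).sum(2)[240:350,320:400]>60; print('lid-area changed px',d.sum(), bot.get_obs()['ft_force'].round(1))
E
python3 -m jog '[[[0,0,0.0007,0,0,0],[0,0,0,0,0,0]]]'; python3 lid.py
```

```text
clock: 5.9
eef_pos: [0.5039, -0.0493, 0.0471]
tool_rot: [0.75, 0.661, 0.001, 0.001]
ft_force: [-2.4, -0.2, 5.3]
grip_width: -0.0002
lid-area changed px 2 [-1.1 -0.2  5.6]
```

```bash
python3 -m jog '[[[0,0,0.001,0,0,0]]]';python3 -m jog '[[[0,0,0.0007,0,0,0]]]'; python3 lid.py
```

```text
clock: 6.08
eef_pos: [0.5039, -0.0492, 0.0466]
tool_rot: [0.75, 0.661, 0.001, 0.002]
ft_force: [-2.1, -0.3, 6.3]
grip_width: 0.0001
clock: 6.2
eef_pos: [0.5039, -0.0493, 0.0462]
tool_rot: [0.75, 0.661, 0.001, 0.002]
ft_force: [-2.3, 1.2, 7.2]
grip_width: 0.0002
lid-area changed px 1458 [-2.5  0.2  6.8]
```

The lid has let go. I raise the tool straight up and a little forward, then wait for the lid to open.

```bash
python3 -m jog '[[[0,0,-0.01,0,0,0],[0,-0.03,-0.02,0,0,0],[0,-0.05,-0.04,0,0,0],[0,-0.05,-0.05,0,0,0],[0,0,-0.06,0,0,0],[0,0,-0.05,0,0,0],[0,0,0,0,0,0],[0,0,0,0,0,0],[0,0,0,0,0,0],[0,0,0,0,0,0],[0,0,0,0,0,0]]]' 0.06
python3 -c "
from h import *
import pickle
s=cam('scene','s3.png');t=cam('side','t3.png')
pickle.dump((s,t),open('c3.pkl','wb'))
f=lambda c,x,y,W,H:cv2.resize(c['pixels'][y:y+H,x:x+W,::-1],(400,600),interpolation=cv2.INTER_CUBIC)
cv2.imwrite('pics/p3.png',np.hstack([f(s,270,150,100,150),f(t,290,230,100,150)]))
"
```

```text
clock: 7.62
eef_pos: [0.3735, -0.0326, 0.2711]
tool_rot: [0.75, 0.661, -0.002, -0.002]
ft_force: [0.9, 0.5, -0.7]
grip_width: 0.0601
```

View pics/p3.png

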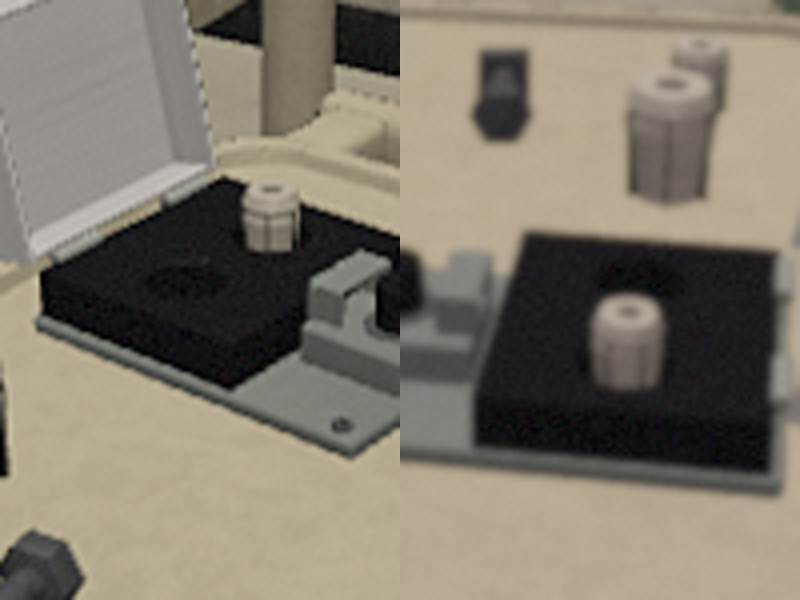

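The lid stands open. The empty pocket is at scene (316.8,220) / side (350,298), and collet_1's top at scene (337.8,197.5) / side (347.5,308).

```bash
python3 -c "
from h import *
import pickle
s,t=pickle.load(open('c3.pkl','rb')); np.set_printoptions(precision=4,suppress=True)
print('pocket',plane(s,316.75,220,.034),plane(t,350,298.3,.034))
print('c1',plane(s,337.75,197.5,.056),plane(t,347.5,308,.056))
p=np.array([.5101,-.0506]); x=np.array([.9919,-.127]); y=np.array([.127,.9919]); print('model', p+.1*x+.032*y,p+.1*x-.032*y)
goal((.62,.19,.25),100)"
```

```text
pocket [ 0.6109 -0.0313  0.034 ] [ 0.6139 -0.0293  0.034 ]
c1 [ 0.6034 -0.0948  0.056 ] [ 0.6062 -0.0979  0.056 ]
model [ 0.6134 -0.0316] [ 0.6052 -0.095 ]
t 7.72 tcp [ 0.3735 -0.0326  0.2713] F [-0.06 -0.72 -1.05] w 0.0602 shift [0.252  0.2165 0.0199] turn [ -0.29   0.02 -17.26]
```

```bash
python3 -m jog '[[[0.042,0.042,0,0,0,0],[0.042,0.042,0,0,0,0],[0.042,0.042,0,0,0,0],[0.042,0.042,0,0,0,0],[0.042,0.042,0,0,0,0],[0.042,0.042,0,0,0,0],[0,0,0.04,0,0,0],[0,0,0.04,0,0,0],[0,0,0,0,0,0]]]' 0.06
python3 -c "
from h import *
goal((.657,.2125,.18),82.7)
w=cam('wrist','w4.png'); print(proj(w,(.657,.2125,.042)))"
```

```text
clock: 8.85
eef_pos: [0.6697, 0.1935, 0.1808]
tool_rot: [0.751, 0.66, -0.001, -0.0]
ft_force: [-0.6, -0.8, -0.9]
grip_width: 0.0599
t 8.85 tcp [0.6697 0.1935 0.1808] F [-0.61 -0.78 -0.88] w 0.0599 shift [ 0.0172 -0.015   0.0008] turn [-0.12  0.12 -0.1 ]
[307.67065248 211.31873443]
```

View pics/w4.png

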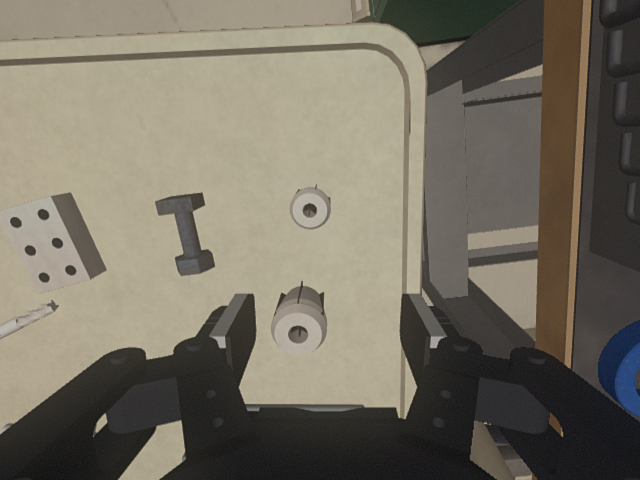

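Wrist view: the small collet is at (310,210), ring (290–331); the big one is at (299,332). The T-bolt is to the left and the cart rim is far enough away.

```bash
python3 -c "
from h import *
w=cam('wrist')
im=w['pixels']; hsv=cv2.cvtColor(im,cv2.COLOR_RGB2HSV)
g=cv2.cvtColor(im,cv2.COLOR_RGB2GRAY)[195:226,296:326]
n,l,st,c=cv2.connectedComponentsWithStats((g<110).astype(np.uint8))
for i in range(1,n):
  if st[i,4]>20: print(st[i],c[i]+[296,195],plane(w,*(c[i]+[296,195]),.042))
p=plane(w,310,210,.042); print(p, np.linalg.norm(plane(w,290,210,.042)-plane(w,331,210,.042)))
goal((p[0],p[1],.06),82.7)"
```

```text
[  5   9  14  13 132] [307.16666667 209.68939394] [0.65828015 0.21376896 0.042     ]
[0.66046885 0.21323153 0.042     ] 0.03246660191531754
t 8.95 tcp [0.6718 0.1938 0.1862] F [-0.49  0.27  0.14] w 0.0605 shift [ 0.0176 -0.0144  0.1262] turn [ 0.34 -0.08 -0.12]
```

```bash
python3 -m jog '[[[0.0175,-0.015,0.04,0.3,0,0],[0,0,0.04,0,0,0],[0,0,0.03,0,0,0],[0,0,0,0,0,0],[0,0,0,0,0,0]]]' 0.06
python3 -c "
from h import *
goal((.659,.2133,.024),82.7)"
```

```text
clock: 9.57
eef_pos: [0.6685, 0.2153, 0.093]
tool_rot: [0.752, 0.659, 0.014, 0.005]
ft_force: [0.5, -0.5, 0.1]
grip_width: 0.0598
t 9.57 tcp [0.6685 0.2153 0.093 ] F [ 0.47 -0.53  0.15] w 0.0598 shift [-0.0041 -0.0109  0.0687] turn [ 1.5  -0.76 -0.24]
```

```bash
python3 -m jog '[[[-0.002,-0.009,0.005,1.5,-0.8,-0.2],[0,0,0.005,0,0,0],[0,0,0.008,0,0,0],[0,0,0,0,0,0]]]' 0.06
python3 -c "
from h import *
goal((.659,.2133,.024),82.7)"
```

```text
clock: 10.07
eef_pos: [0.6615, 0.215, 0.079]
tool_rot: [0.751, 0.66, 0.002, 0.001]
ft_force: [-0.1, -1.2, 0.2]
grip_width: 0.0601
t 10.07 tcp [0.6615 0.215  0.079 ] F [-0.06 -1.22  0.15] w 0.0601 shift [-0.0021 -0.0026  0.055 ] turn [ 0.31 -0.1  -0.06]
```

```bash
python3 -m jog '[[[-0.002,-0.0026,0.006,0.3,0,0],[0,0,0.01,0,0,0],[0,0,0.01,0,0,0],[0,0,0,0,0,0]]]' 0.06
python3 -c "
from h import *
goal((.659,.2133,.024),82.7)"
```

```text
clock: 10.58
eef_pos: [0.6578, 0.213, 0.0499]
tool_rot: [0.751, 0.66, -0.0, -0.001]
ft_force: [-0.4, -0.1, 0.1]
grip_width: 0.0597
t 10.57 tcp [0.6578 0.213  0.0499] F [-0.36 -0.07  0.06] w 0.0597 shift [0.0005 0.0012 0.0259] turn [-0.12 -0.05 -0.06]
```

```bash
python3 -m jog '[[[0.0005,0.001,0.009,0,0,0],[0,0,0.009,0,0,0],[0,0,0.006,0,0,0],[0,0,0,0,0,0]]]' 0.06
python3 -c "
from h import *
goal((.659,.2133,.024),82.7)
w=cam('wrist','w5.png')"
```

```text
clock: 11.08
eef_pos: [0.6589, 0.2134, 0.024]
tool_rot: [0.751, 0.66, -0.0, -0.001]
ft_force: [0.2, -0.0, 0.0]
grip_width: 0.0604
t 11.07 tcp [0.6589 0.2134 0.024 ] F [ 0.2  -0.01  0.05] w 0.0604 shift [-0.0001  0.0001  0.    ] turn [-0.12 -0.04 -0.06]
```

View pics/w5.png

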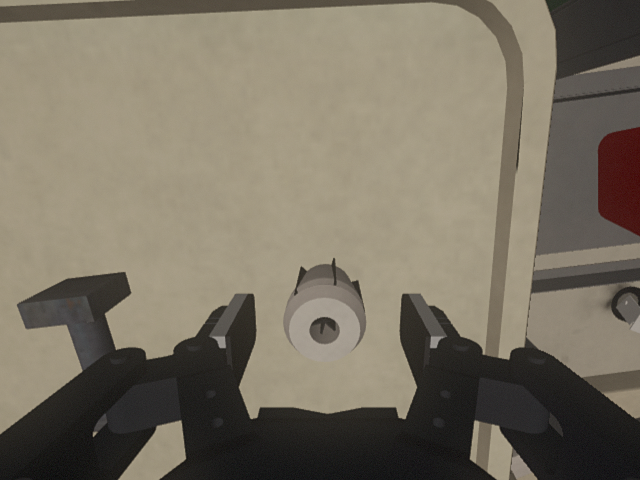

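The collet sits midway between the jaws, with its hole at (324,328). I'm closing.

```bash
python3 -c "
from h import *
w=cam('wrist');print(plane(w,324,328,.042))"
python3 -m jog '[[[0,0,0,0,0,0],[0,0,0,0,0,0],[0,0,0,0,0,0],[0,0,0,0,0,0],[0,0,0,0,0,0],[0,0,0,0,0,0]]]' 0.02
```

```text
[0.65862526 0.21371762 0.042     ]
clock: 11.92
eef_pos: [0.66, 0.2138, 0.026]
tool_rot: [0.751, 0.66, 0.001, -0.0]
ft_force: [0.7, 0.7, 0.1]
grip_width: 0.0298
```

```bash
python3 -m jog '[[[0,0,-0.01,0,0,0],[0,0,-0.02,0,0,0],[0,0,-0.02,0,0,0],[0,0,0,0,0,0]]]' 0.02
python3 -c "
from h import *
w=cam('wrist');s=cam('scene');t=cam('side')
import pickle; pickle.dump((w,s,t),open('c6.pkl','wb'))
f=lambda c,x,y,W,H:cv2.resize(c['pixels'][y:y+H,x:x+W,::-1],(400,300),interpolation=cv2.INTER_CUBIC)
p=bot.get_obs()['eef_pos']; a=proj(s,p).astype(int);b=proj(t,p).astype(int);print(p,a,b)
cv2.imwrite('pics/p6.png',np.vstack([np.hstack([f(w,160,200,320,240),f(s,a[0]-50,a[1]-37,100,75)]),np.hstack([f(t,b[0]-30,b[1]-22,60,45),f(t,b[0]-50,b[1]-37,100,75)])]))"
```

```text
clock: 12.42
eef_pos: [0.6602, 0.2138, 0.0789]
tool_rot: [0.751, 0.66, 0.001, -0.0]
ft_force: [-0.1, 0.1, -1.3]
grip_width: 0.0295
[0.65807838 0.21305601 0.07546763] [205 251] [365 226]
```

View pics/p6.png

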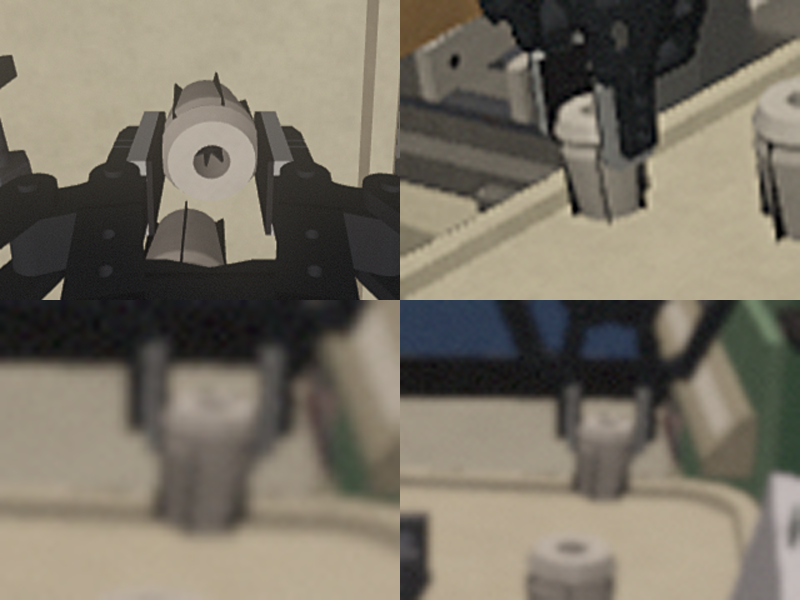

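The collet is held upright between the pads (wrist crop (212,155)). I lift it and carry it toward the pocket, clear of the big collet, approaching from the latch side.

```bash
python3 -m jog '[[[0,0,-0.025,0,0,0],[0,0,-0.03,0,0,0],[0,0,-0.025,0,0,0],[-0.02,-0.007,0,0,0,0],[-0.03,-0.007,0,0,0,0],[-0.03,-0.007,0,0,0,0],[-0.03,-0.007,0,0,0,0],[-0.03,-0.007,0,0,0,0],[-0.02,0,0,0,0,0],[0,0,0,0,0,0],[0,0,0,0,0,0]]]' 0.02
python3 -c "
from h import *
goal((.613,-.0305,.11),82.7)"
```

```text
clock: 13.95
eef_pos: [0.5959, 0.0543, 0.1452]
tool_rot: [0.75, 0.661, -0.011, -0.007]
ft_force: [-0.6, -0.1, -1.9]
grip_width: 0.0296
t 13.95 tcp [0.5959 0.0543 0.1452] F [-0.56 -0.08 -1.94] w 0.0296 shift [-0.0818  0.0286  0.0351] turn [-1.43  0.42  0.06]
```

```bash
python3 -m jog '[[[-0.02,0.004,0,-1.4,0.4,0],[-0.025,0.007,0,0,0,0],[-0.025,0.009,0,0,0,0],[-0.01,0.006,0.01,0,0,0],[0,0,0.01,0,0,0],[0,0,0,0,0,0],[0,0,0,0,0,0]]]' 0.02
python3 -c "
from h import *
goal((.613,-.0305,.085),82.7)"
```

```text
clock: 14.82
eef_pos: [0.614, -0.0218, 0.1215]
tool_rot: [0.747, 0.665, 0.001, -0.002]
ft_force: [-1.0, -0.6, -1.5]
grip_width: 0.0297
t 14.82 tcp [ 0.614  -0.0218  0.1215] F [-1.02 -0.64 -1.48] w 0.0297 shift [-0.0089  0.0001  0.0364] turn [-0.1  -0.17  0.7 ]
```

```bash
python3 -m jog '[[[-0.009,0,0.005,-0.1,-0.1,0.7],[0,0,0.012,0,0,0],[0,0,0.012,0,0,0],[0,0,0.004,0,0,0],[0,0,0,0,0,0],[0,0,0,0,0,0]]]' 0.02
python3 -c "
from h import *
goal((.613,-.0305,.075),82.7)
s=cam('scene');t=cam('side');w=cam('wrist')
import pickle; pickle.dump((w,s,t),open('c7.pkl','wb'))
f=lambda c,x,y,W,H:cv2.resize(c['pixels'][y:y+H,x:x+W,::-1],(400,300),interpolation=cv2.INTER_CUBIC)
cv2.imwrite('pics/p7.png',np.vstack([np.hstack([f(w,160,200,320,240),f(s,267,165,100,75)]),np.hstack([f(t,320,260,60,45),f(t,300,230,100,75)])]))"
```

```text
clock: 15.58
eef_pos: [0.6125, -0.0302, 0.0861]
tool_rot: [0.751, 0.661, 0.0, -0.001]
ft_force: [0.1, 0.0, -0.1]
grip_width: 0.0296
t 15.57 tcp [ 0.6125 -0.0302  0.0861] F [ 0.14  0.03 -0.08] w 0.0296 shift [-0.0002  0.0005  0.0111] turn [-0.02 -0.07  0.03]
```

View pics/p7.png

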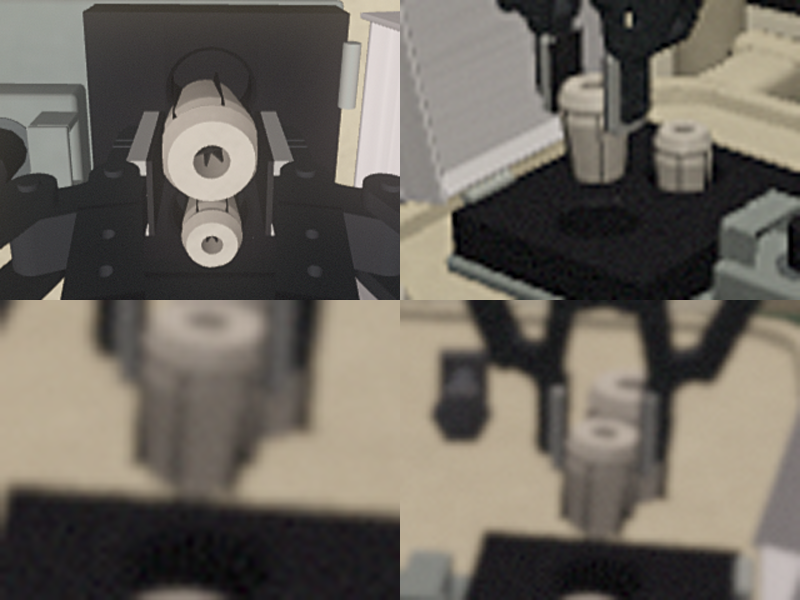

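Wrist view: the pocket rim is visible behind the collet, with its left/right edges at crop (168,75)/(253,75) and top at (210,47). The collet's hole is at crop (211,158). I compare them by ray.

```bash
python3 -c "
from h import *
import pickle
np.set_printoptions(precision=4,suppress=True)
w,s,t=pickle.load(open('c7.pkl','rb'))
W=lambda x,y,z:plane(w,160+.8*x,200+.8*y,z)
l,r,tp=W(168,78,.034),W(253,78,.034),W(210,47,.034)
print('rim',l,r,np.linalg.norm(l-r),'top',tp, 'centre',tp+.01875*np.array([-.127,-.992,0]))
print('collet top wrist',W(211,158,.103))
S=lambda x,y:(267+(x-400)*.25,165+y*.25)
print('pocket scene',plane(s,*S(597,221),.034),'side',plane(t,350.7,230+.25*(580-300),.034))
print('collet top',tri(s,S(592,82),t,(300+.25*206,230+.25*134)))
# nose bottom centre approx at z=.061
print('nose scene',plane(s,*S(599,177),.061),'side',plane(t,300+.25*197,230+.25*226,.061))
"
```

```text
rim [ 0.5953 -0.0242  0.034 ] [ 0.6335 -0.0291  0.034 ] 0.038473065890088996 top [ 0.616  -0.0123  0.034 ] centre [ 0.6136 -0.0309  0.034 ]
collet top wrist [ 0.6139 -0.03    0.103 ]
pocket scene [ 0.6112 -0.03    0.034 ] side [ 0.6148 -0.0351  0.034 ]
collet top (array([ 0.6141, -0.0328,  0.1025]), np.float64(0.00022329309328164936))
nose scene [ 0.6054 -0.0235  0.061 ] side [ 0.6114 -0.0364  0.061 ]
```

The collet axis (0.614,-0.031) and the pocket centre (0.6136,-0.0309) agree within 1 mm. The descent follows.

```bash
python3 -m jog '[[[0,0.0005,0.006,0,0,0],[0,0,0.006,0,0,0],[0,0,0.005,0,0,0],[0,0,0,0,0,0]]]' 0.02
python3 -c "
from h import *
goal((.6128,-.0307,.045),82.7)"
```

```text
clock: 16.23
eef_pos: [0.6133, -0.0302, 0.0683]
tool_rot: [0.75, 0.661, 0.001, -0.0]
ft_force: [0.7, 0.4, -0.9]
grip_width: 0.0294
t 16.23 tcp [ 0.6133 -0.0302  0.0683] F [ 0.68  0.39 -0.89] w 0.0294 shift [-0.0005 -0.0004  0.0233] turn [ 0.03 -0.08  0.03]
```

```bash
python3 -m jog '[[[-0.0005,-0.0005,0.004,0,0,0],[0,0,0.003,0,0,0],[0,0,0.002,0,0,0]]]' 0.02
python3 -m jog '[[[0,0,0.002,0,0,0],[0,0,0.002,0,0,0]]]' 0.02
python3 -m jog '[[[0,0,0.002,0,0,0],[0,0,0.001,0,0,0]]]' 0.02
```

```text
clock: 16.6
eef_pos: [0.6129, -0.0307, 0.0589]
tool_rot: [0.751, 0.661, 0.001, -0.0]
ft_force: [0.1, 0.2, -0.6]
grip_width: 0.0296
clock: 16.85
eef_pos: [0.613, -0.0307, 0.0548]
tool_rot: [0.751, 0.661, 0.001, -0.0]
ft_force: [0.5, 0.8, -0.7]
grip_width: 0.0293
clock: 17.1
eef_pos: [0.613, -0.0307, 0.0515]
tool_rot: [0.75, 0.661, 0.001, -0.0]
ft_force: [0.5, -0.0, -0.4]
grip_width: 0.0295
```

No contact so far, and the nose should be about 7 mm into the pocket. I continue.

```bash
python3 -m jog '[[[0,0,0.002,0,0,0],[0,0,0.002,0,0,0]]]' 0.02
python3 -m jog '[[[0,0,0.002,0,0,0],[0,0,0.001,0,0,0]]]' 0.02
python3 -m jog '[[[0,0,0.002,0,0,0],[0,0,0.0005,0,0,0]]]' 0.02
```

```text
clock: 17.35
eef_pos: [0.6132, -0.0307, 0.0474]
tool_rot: [0.751, 0.661, 0.001, 0.0]
ft_force: [-0.5, -0.4, -0.7]
grip_width: 0.0294
clock: 17.6
eef_pos: [0.6131, -0.0307, 0.0441]
tool_rot: [0.751, 0.661, 0.001, 0.0]
ft_force: [-0.7, -0.4, -0.8]
grip_width: 0.0297
clock: 17.85
eef_pos: [0.6131, -0.0307, 0.0414]
tool_rot: [0.75, 0.661, 0.001, 0.0]
ft_force: [0.4, -0.2, -0.7]
grip_width: 0.0299
```

```bash
python3 -m jog '[[[0,0,0.001,0,0,0],[0,0,0,0,0,0]]]' 0.02
python3 -m jog '[[[0,0,0.001,0,0,0]]]' 0.02
```

```text
clock: 18.1
eef_pos: [0.6131, -0.0307, 0.0403]
tool_rot: [0.751, 0.661, 0.001, 0.0]
ft_force: [-0.6, -0.3, -0.8]
grip_width: 0.0292
clock: 18.23
eef_pos: [0.6133, -0.0307, 0.0398]
tool_rot: [0.751, 0.661, 0.001, 0.0]
ft_force: [-1.3, 0.7, 6.4]
grip_width: 0.0297
```

The floor is reached (6.4 N, at the expected height). I ease off slightly and open modestly.

```bash
python3 -m jog '[[[0,0,-0.0007,0,0,0],[0,0,0,0,0,0],[0,0,0,0,0,0],[0,0,0,0,0,0]]]' 0.045
python3 -m jog '[[[0,0,-0.005,0,0,0],[0,0,-0.01,0,0,0],[0,0,-0.015,0,0,0],[0,0,-0.02,0,0,0],[0,0,0,0,0,0]]]' 0.045
python3 -c "
from h import *
goal((.613,-.03,.15),82.7)"
```

```text
clock: 18.73
eef_pos: [0.6137, -0.0307, 0.0409]
tool_rot: [0.751, 0.661, 0.001, 0.001]
ft_force: [0.3, 0.4, -0.1]
grip_width: 0.0455
clock: 19.35
eef_pos: [0.6145, -0.0308, 0.0956]
tool_rot: [0.75, 0.661, 0.002, 0.001]
ft_force: [-0.2, -0.1, -0.1]
grip_width: 0.0446
t 19.35 tcp [ 0.6145 -0.0308  0.0956] F [-0.22 -0.07 -0.13] w 0.0446 shift [ 0.0007 -0.0013 -0.0544] turn [ 0.31 -0.1   0.04]
```

```bash
python3 -m jog '[[[0,0,-0.03,0,0,0],[0,-0.02,-0.04,0,0,0],[0,-0.04,-0.03,0,0,0],[0,-0.04,-0.02,0,0,0],[0,0,0,0,0,0],[0,0,0,0,0,0],[0,0,0,0,0,0]]]' 0.045
python3 -c "
from h import *
goal((.613,-.03,.15),82.7)
s=cam('scene');t=cam('side')
import pickle; pickle.dump((s,t),open('c8.pkl','wb'))
f=lambda c,x,y,W,H:cv2.resize(c['pixels'][y:y+H,x:x+W,::-1],(400,600),interpolation=cv2.INTER_CUBIC)
cv2.imwrite('pics/p8.png',np.hstack([f(s,270,150,100,150),f(t,290,230,100,150)]))"
```

```text
clock: 20.23
eef_pos: [0.5121, -0.0181, 0.2164]
tool_rot: [0.751, 0.661, 0.002, 0.001]
ft_force: [-0.5, -0.2, 0.1]
grip_width: 0.045
t 20.23 tcp [ 0.5121 -0.0181  0.2164] F [-0.51 -0.16  0.13] w 0.045 shift [0.0008 0.1013 0.0668] turn [ 0.21 -0.09  0.03]
```

View pics/p8.png

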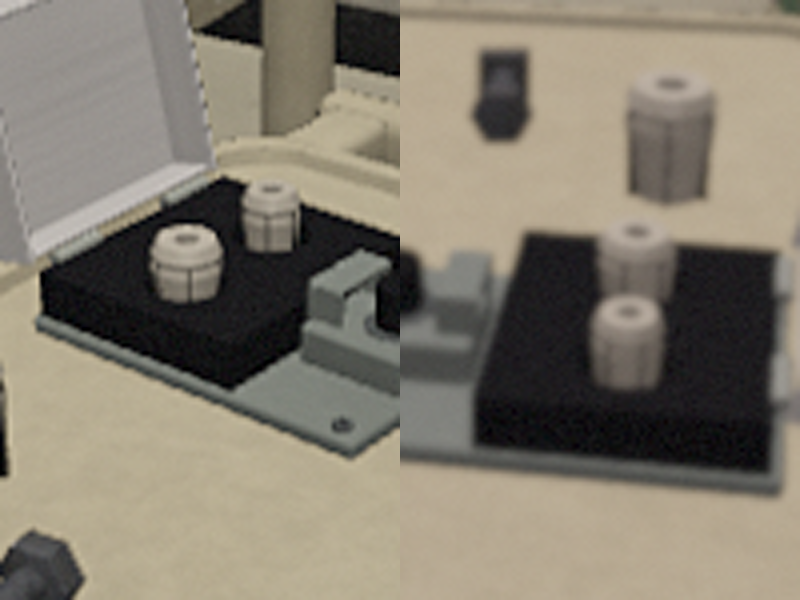

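The collet stands in the pocket, with its top at crop scene (188,238) / side (635,232). It looks as tall as collet_1, and the lid is open. I check its height by triangulation, then hand in.

```bash
python3 -c "
from h import *
import pickle
s,t=pickle.load(open('c8.pkl','rb'))
print('c2 top',tri(s,(270+188/4,150+238/4),t,(290+235/4,230+231/4)),'c1 top',tri(s,(270+271/4,150+190/4),t,(290+230/4,230+312/4)))
bot.job_done()"
```

```text
c2 top (array([ 0.61062464, -0.03182527,  0.05583444]), np.float64(0.0007556548342978882)) c1 top (array([ 0.60555131, -0.09709825,  0.05503934]), np.float64(0.001594049767219468))
the job is handed in; nothing more can be done
```

The job is done and handed in at about 20 s. The lid is open and the small collet stands in the empty pocket; handing in gave no verdict.

- **Lid:** I pressed the plunger with closed fingers. It let the lid go at about 6 mm of travel, with a highest reading of about 7 N. The lid swung open on its own and stands open in the last views. I did not measure its angle.
- **Collet:** I picked up the smaller of the two loose collets and lowered it until it met the pocket floor, where the force read 6.4 N. I then released it and backed away.
- **Last checks:** The collet's top triangulates to 55.8 mm above the cart, against 56 mm expected when fully home. It is 2–3 mm from my pocket-centre estimate, inside the 5 mm limit but close to the measuring accuracy. The collet looks upright.
- **Other items:** collet_1 is where it was, within picture accuracy. The T-bolt looks unmoved in the last side view. The set-up block was outside that last crop, but the arm never went near it.
- **Disagreements:** The jaws stopped at about 29.5 mm on the 33 mm collet, which I did not explain. The rough ray points taken on the collet's nose before lowering were several mm off the other measurements. I put that down to seeing its near edge.

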